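Empty the lever arch file into the tote and roll it into its bay

ROBOT

A 6-joint arm with a two-finger parallel gripper is mounted at the origin on the work surface. World frame = base frame: x ahead of the robot, y to its left, z up, the work surface at z = 0. Lengths are in mm, angles in rad, forces in N, time in s.
With the tool pointing down it reaches from about 350 to 975 mm from the base axis. Payload 7.1 kg.
Tool frame: the origin (TCP) lies between the finger pads; the fingertips stand 19 mm ahead of it and the grasp point (between the pads) is the TCP; z points along the fingers, y is the line along which they close (so a half turn about z gives the same grasp; the last joint's range is limited). The gripper opens to 88 mm and grips with 3 to 60 N. Pads are 20 mm wide; open, the fingers measure 115 mm over their backs; the gripper's body (75 mm by 178 mm) begins 61 mm behind the grasp point.
Start: joints at [1.151, 0.423, 1.63, -0, 1.089, -0.019], TCP at [243.815, 575.464, 241.675] pointing down, gripper open.
Joint ranges: [-3, 3], [-0.9, 2.11], [0.09, 2.58], [-1.31, 4.45], [0.11, 2.69], [-2.54, 2.54]. Speed limits (rad/s): [2.39, 2.39, 3.01, 3.14, 3.14, 3.14].

INTERFACE

Orientations are given as a rotation vector (axis times angle).
In Python, from workcell import ctrl gives the robot as it stands.
- The arm moves only by the tool arm_command, never from a script. Its argument "series" is a list of rows, each an object with "linear": the shift along the tool's x, y, z in m, a list of three; "turn": the turn about the tool's z in rad. A call has 1 to 10 rows; each row shifts and turns the commanded pose from where the row before left it, along the tool's axes as they then stand; what a row does not reach is not made up. A row lasts 1/10 s, in which the tool goes at most 50 mm and 8.59 degrees, less where a joint would pass 70% of its speed; a pose out of reach is approached as far as the arm can. A call with a gripper value outside its range is refused whole. "jaw" is the opening, from -1 (shut) to 1 (fully open), set as the call begins (left out, the last holds). The fingers move at their own pace and stop on an object; the grip force is fixed at half the most. Time passes only in rows, so rows that do not move let the fingers close. It gives the time, the measured TCP pose, the force, the opening and the grip force at its end, in the units of the state.
- ctrl.get_obs(): the state, without advancing time (a new reading comes with each control period).
- ctrl.get_image(name): name is "side" or "top"; returns a dict with "frame" (480x640x3 uint8, blue, green, red), "fx", "fy", "cx", "cy" (pixels), "rvec" (rotation vector, rad) and "tvec" (3), from world to camera coordinates, as OpenCV has them. Camera axes: x right, y down, z forward; pixel columns grow to the right and rows downward; lengths in mm; the calibration is good to about 2 mm. A picture is of the moment at which its call begins. There is no depth.
- ctrl.close_job(): hands the job in; it is judged then, once.
The state is a dict: "t": time; "qpos": joint angles; "qvel": joint speeds; "joint_torque": joint torques, N m; "ee_pos": TCP position; "orientation": TCP orientation; "ft_force": force on the tool from outside, world axes, zero at the start; "moment": the same for the moment, N m; "width": finger opening in mm; "grasp_force": force on a finger pad.
Only numpy, scipy, OpenCV 4.12 (cv2) and the standard library are available. Lean on these libraries where they do the work, as an engineer would, in place of code of your own. Each camera call takes 0.05 s, during which the arm holds its last target. There are 200 camera calls.

TASK

The nozzle cases in the lever arch file are going into storage. Lift the file's lever to spring the rings open, take every case off the posts and lay them flat in the orange tote, together with any loose case lying on the cart; then press the lever down again so that the rings are shut, and push the loaded tote along the rollers (do not lift it off them) until it is fully home against the back of the clear storage cube. Leave the jar, clamp and hex key where they are.

Things in the scene. Friction and masses are not known exactly. Their poses are not given: they have to be found in the camera images.
- file: lever arch file lying open, flat; it does not move. Origin on the cart top midway between its two posts; x along the line of the posts, -y to the case stack and free edge of the grey back cover (250 mm in x, y = -150 to 112 mm, 3 mm thick), +y to the blue spine and front cover (to y = 452). Posts: 6 mm steel at x = -40 and 40 mm, tips 83 mm above the cart.
- arch (a joint): angle of the two steel half rings (6 mm bar, x = -40 and 40 mm of the file) in rad, driven by the lever: 0 = shut over the post tips, trapping the cases (they then fill y = -3 to 37 mm, up to 101 mm high); 0.8 = swung back towards +y, posts free (they then reach y = 90 mm, up to 92 mm high).
- lever (a joint): lever angle in rad: 0 = pressed down, rings shut (the start); 1.15 = fully lifted, rings open. Over-centre spring: let go below 0.57 it snaps down, above it snaps up, and stays at either end. About 0.3 N m at the ends (6 N at the pad).
- lever_pad (a point): centre of the black finger pad on the lever's end: 16 mm wide along the file's x, 22 long, 8 thick. Grip it by its two sides, gripping line along the file's x, and follow its arc of 55 mm radius about the hinge. Pressed down it lies 0.262 rad above the file's +y direction as seen from the hinge; it rises by the joint angle. 29 mm free to the nearer half ring.
- lever_hinge (a point): middle of the lever's hinge, axis along the file's x; at x = 80, y = 40, z = 18 mm of the file
- tote: open orange plastic tote, about 300 g, on the rollers: 165 long (x) x 140 wide (y) x 58 mm high outside, walls and floor 4 mm, inside 157 x 132 mm. Origin: centre of its underside; x along the track towards the bay. The cases lie in it flat, one on another, length along the tote. It starts 100 to 150 mm along the track.
- track: fixed aluminium roller track, origin on the cart top at the middle of its entry end, x along it into the bay. Free-turning rollers 24 mm thick, 37 mm apart, tops 28 mm above the cart; side rails 147 mm apart, 42 mm high; lip 36 mm high across the entry end, x = 0 to 6 mm. Rolling the tote takes 1 to 3 N.
- bay_stop (a point): centre of the inner back wall of the bay at roller height, 420 mm along the track, axes as the track's. The bay is a clear storage cube with roof, sides and back, open to the track from 300 mm on, 167 wide, 137 mm high outside. Tote fully home: front wall against the back wall, its origin 82.5 mm before this point, its rear 45 mm out of the bay.
- jar: bystander: glass jar with nozzles, 60 mm diameter, 90 mm high, origin at the centre of its underside
- clamp: bystander: red plastic clamp lying flat, about 140 x 70 x 18 mm, origin at the middle of its underside
- hexkey: bystander: chrome hex key lying flat, 100 x 35 mm, 8 mm thick, origin at the middle of its long arm, on the underside; it lies on the file's back cover beside the stack
- case1: orange hard plastic nozzle case, 70 g: box 60 (x) x 110 (y) x 12 mm, pale label on top; at its +y end a filing strip 104 x 28 x 4 mm at mid thickness (whole length 138 mm) with two 12 mm square holes, x = -40 and +40, y = 69 mm. Origin: centre of the box's underside; z up through the label. Grip across the 60 mm. In the file, lowest, strip over the posts.
- case2: blue hard plastic nozzle case, 70 g: box 60 (x) x 110 (y) x 12 mm, pale label on top; at its +y end a filing strip 104 x 28 x 4 mm at mid thickness (whole length 138 mm) with two 12 mm square holes, x = -40 and +40, y = 69 mm. Origin: centre of the box's underside; z up through the label. Grip across the 60 mm. In the file, second, strip over the posts.
- case3: crimson hard plastic nozzle case, 70 g: box 60 (x) x 110 (y) x 12 mm, pale label on top; at its +y end a filing strip 104 x 28 x 4 mm at mid thickness (whole length 138 mm) with two 12 mm square holes, x = -40 and +40, y = 69 mm. Origin: centre of the box's underside; z up through the label. Grip across the 60 mm. On top in the file, strip over the posts, or absent (None).
- case4: yellow hard plastic nozzle case, 70 g: box 60 (x) x 110 (y) x 12 mm, pale label on top; at its +y end a filing strip 104 x 28 x 4 mm at mid thickness (whole length 138 mm) with two 12 mm square holes, x = -40 and +40, y = 69 mm. Origin: centre of the box's underside; z up through the label. Grip across the 60 mm. Loose on the cart, or absent (None).
- case5: teal hard plastic nozzle case, 70 g: box 60 (x) x 110 (y) x 12 mm, pale label on top; at its +y end a filing strip 104 x 28 x 4 mm at mid thickness (whole length 138 mm) with two 12 mm square holes, x = -40 and +40, y = 69 mm. Origin: centre of the box's underside; z up through the label. Grip across the 60 mm. Loose on the cart, or absent (None).
Mind the look-alikes: they are no part of the job. Of the things that look like the case5, take the one that is nearest to the robot's base at the start.

How it is judged (in metres and radians):
On the way, in this order (a step that is already met when the one before it is completed fails the run):
1. the lever is lifted and the rings have sprung open (value of joint lever above 1 rad), for 0.2 s.
2. every case lies flat in the tote (x of case1 in the frame of tote between -0.05 and 0.05 m and y of case1 in the frame of tote between -0.04 and 0.04 m and z of case1 in the frame of tote between -0.005 and 0.058 m and angle between the z axis of each of case1, case2, case3, case4, case5 and the z axis of tote, either way round below 0.2 rad and x of case2 in the frame of tote between -0.05 and 0.05 m and y of case2 in the frame of tote between -0.04 and 0.04 m and z of case2 in the frame of tote between -0.005 and 0.058 m and x of case3 in the frame of tote between -0.05 and 0.05 m and y of case3 in the frame of tote between -0.04 and 0.04 m and z of case3 in the frame of tote between -0.005 and 0.058 m and x of case4 in the frame of tote between -0.05 and 0.05 m and y of case4 in the frame of tote between -0.04 and 0.04 m and z of case4 in the frame of tote between -0.005 and 0.058 m and x of case5 in the frame of tote between -0.05 and 0.05 m and y of case5 in the frame of tote between -0.04 and 0.04 m and z of case5 in the frame of tote between -0.005 and 0.058 m), for 0.3 s.
At the end, for the whole second after the job is handed in: every case that is present lies in the tote, flat (within 0.2 rad of the tote's floor) and no higher than its rim with its underside; the lever is pressed down (below 0.1 rad), so the rings are shut; the tote stands on the rollers within 8 mm of the bay's back wall; all at rest and let go (all of step 2 and value of joint lever below 0.1 rad and x of tote in the frame of bay_stop above -0.0905 m and z of tote in the frame of bay_stop between -0.01 and 0.01 m and linear speed of tote below 0.02 m/s and linear speed of each of case1, case2, case3, case4, case5 below 0.03 m/s); the robot touches nothing.
It fails at once if a bystander (jar, clamp, hex key) is shifted more than 3 cm (distance of any of jar, clamp, hexkey from where it was at the start of the episode above 0.03 m).
It fails at once if the tote is lifted off the rollers (more than 3 cm) instead of rolled (z of tote in the frame of bay_stop above 0.03 m).
Of case3, case4, case5 only 2 to 3 are there at a start; the rules pass over those that are not, and their reading is None.
At some moment in a run one of tote, case4, case5 may be knocked a few centimetres aside while the robot is not near it.
Once in a run the grip may slacken for a moment while it holds something.
It also fails if it takes over 208 s, if anything falls off the work surface, if the arm or the gripper's body presses on something with over 40 N, if the wrist force passes 120 N, or if a joint passes its speed limit or range.

## Working session

There is one attempt and no reset: what is moved stays moved. The work goes in short steps, Python scripts to look and compute and a tool call to move; the robot and the scene stay as the last step left them, time stands still between calls to the robot, and variables do not carry over. Pictures are saved under pics/ and viewed, at most 14 in all, crops included, and the job is handed in when it is done.

Besides the shell and the picture viewer there is one more tool, called after "Request:" as a command line: name --argument value ..., lists and objects as JSON in quotes. arm_command: Moves the arm, as the interface text tells. Its arguments: {"type":"object","properties":{"series":{"type":"array"},"jaw":{"type":"number"}},"required":["series"]}

```bash
ls; mkdir -p pics
cat > h.py <<'E'
import numpy as np,cv2
from workcell import ctrl
def cam(name,fn=None):
    d=ctrl.get_image(name)
    if fn: cv2.imwrite('pics/'+fn,d['frame'])
    d['R']=cv2.Rodrigues(np.array(d['rvec'],float))[0]; d['t']=np.array(d['tvec'],float).ravel()
    return d
def ray(d,u,v,z):
    r=d['R'].T@np.array([(u-d['cx'])/d['fx'],(v-d['cy'])/d['fy'],1.]); c=-d['R'].T@d['t']
    return c+r*(z-c[2])/r[2]
def proj(d,p):
    q=d['R']@np.array(p,float)+d['t']; return np.array([d['fx']*q[0]/q[2]+d['cx'],d['fy']*q[1]/q[2]+d['cy']])
E
python3 - <<'E'
from h import *
for n in('top','side'):
    d=cam(n,n+'0.png'); print(n,d['fx'],d['fy'],d['cx'],d['cy'],-d['R'].T@d['t'],d['R'].round(3).tolist())
print(ctrl.get_obs())
E
```

```text
pics
top 441.95244265036234 441.95244265036234 325.2995871042775 227.17908769996941 [ 470.80276389   21.88025947 1100.54257776] [[-0.007, -1.0, 0.014], [-0.998, 0.006, -0.062], [0.062, -0.015, -0.998]]
side 522.0569238314349 522.0569238314349 319.71809380234 230.07149805216375 [  21.35592605 -590.02385396  777.76820183] [[0.756, -0.655, 0.003], [-0.44, -0.512, -0.738], [0.485, 0.557, -0.674]]
{'t': 0.1, 'qpos': array([ 1.15097067e+00,  4.23777235e-01,  1.63060203e+00, -1.64233923e-05,
        1.08860215e+00, -1.89993835e-02]), 'qvel': array([ 0.00098273, -0.00229402, -0.0012424 ,  0.00107854,  0.00040124,
        0.00051514]), 'joint_torque': array([ 4.00107256e-04, -5.45611525e+01, -2.74325538e+01,  6.46485295e-02,
        1.87472353e-02, -5.16231410e-05]), 'ee_pos': array([243.64820674, 575.03642517, 240.97595106]), 'orientation': array([-6.25340867e-01, -3.07843121e+00,  2.13392637e-03]), 'ft_force': array([ 0.46398638,  0.35355591, -0.14051041]), 'moment': array([-0.07632358, -0.03340824, -0.01618629]), 'grasp_force': 0.0, 'width': 87.74684710483498}
```

View pics/top0.png

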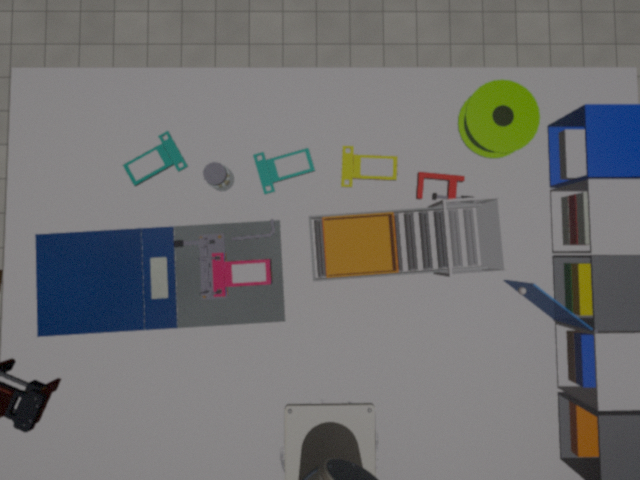

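View pics/side0.png

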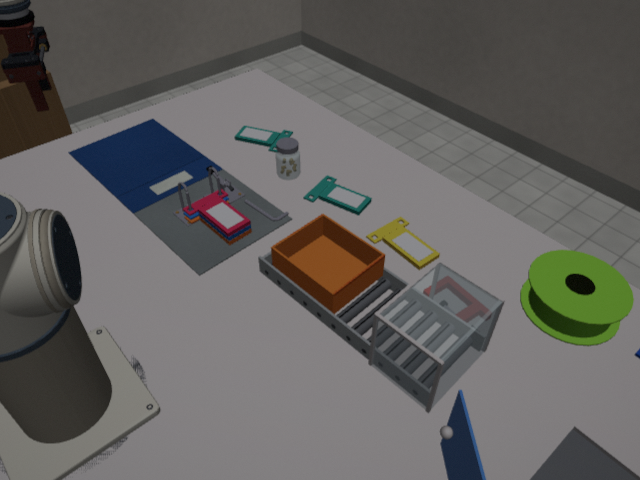

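```bash
cat >> h.py <<'E'
RNG={'teal':(80,95,120),'yellow':(26,34,120),'crimson':(165,178,120),'orange':(8,20,120),'blue':(100,120,120)}
def cnts(d,c,amin=150):
    h=cv2.cvtColor(d['frame'],cv2.COLOR_BGR2HSV); a,b,s=RNG[c]
    m=cv2.inRange(h,(a,s,40),(b,255,255)); m=cv2.morphologyEx(m,cv2.MORPH_CLOSE,np.ones((3,3)))
    cs,_=cv2.findContours(m,cv2.RETR_EXTERNAL,cv2.CHAIN_APPROX_NONE)
    return [k for k in cs if cv2.contourArea(k)>amin]
def rect(d,k,z):
    p=np.array([ray(d,u,v,z)[:2] for u,v in k[:,0]],np.float32)
    (c,s,a)=cv2.minAreaRect(p); b=cv2.boxPoints((c,s,a)); e=[b[1]-b[0],b[2]-b[1]]
    e=max(e,key=np.linalg.norm); return np.array(c),sorted(s),np.arctan2(e[1],e[0]),p
def case(d,k,z):
    c,s,a,p=rect(d,k,z); u=np.array([np.cos(a),np.sin(a)])
    # strip side: the wide end
    q=(p-c)@u; w=(p-c)@np.array([-u[1],u[0]])
    if np.ptp(w[q>q.max()-20])<np.ptp(w[q<q.min()+20]): u=-u   # u points to the strip
    o=c-14*u; return o.round(1),np.round(s,0),round(float(np.arctan2(u[1],u[0])),3)
E
python3 - <<'E'
from h import *
import json
from scipy.spatial.transform import Rotation as R
d=cam('top')
for c,z in(('teal',10),('yellow',10),('crimson',37)):
    for k in cnts(d,c):
        x=case(d,k,z); print(c,k[:,0].mean(0).round(),*x,'dist',np.hypot(*x[0]))
for c,z in(('orange',86),('blue',3)):
    for k in cnts(d,c,2000):
        x=rect(d,k,z); print(c,k[:,0].mean(0).round(),x[0],x[1],x[2],cv2.boxPoints(cv2.minAreaRect(x[3])).round().tolist())
print(R.from_rotvec(ctrl.get_obs()['orientation']).as_matrix().round(3))
f=d['frame']
a=cv2.resize(f[120:340,20:300],None,fx=2.85,fy=2.6,interpolation=cv2.INTER_CUBIC)
cv2.imwrite('pics/crop1.png',cv2.resize(f[130:290,140:300],(600,600),interpolation=cv2.INTER_CUBIC))
cv2.imwrite('pics/crop2.png',cv2.resize(f[185:295,300:515],(800,409),interpolation=cv2.INTER_CUBIC))
E
```

```text
teal [282. 169.] [694.8  92. ] [ 98. 133.] 1.843 dist 700.8644947491633
teal [153. 160.] [697.2 444.4] [ 99. 135.] -1.05 dist 826.7884856479317
yellow [585. 289.] [ 395.9 -634.9] [ 34. 128.] -3.14 dist 748.2211036852676
yellow [365. 167.] [ 690.5 -118.8] [101. 135.] 1.553 dist 700.645195516247
crimson [237. 273.] [426.5 194.1] [102. 138.] 1.579 dist 468.59050353160166
orange [360. 244.] [494.0222168  -72.60777283] [138.6844482421875, 166.9110107421875] -1.5065848 [[419.0, 6.0], [430.0, -160.0], [569.0, -151.0], [558.0, 15.0]]
blue [105. 281.] [411.44146729 544.70404053] [244.5283966064453, 334.51397705078125] -1.5188923 [[281.0, 705.0], [298.0, 371.0], [542.0, 384.0], [525.0, 718.0]]
blue [589. 146.] [ 744.9520874  -681.07196045] [205.57052612304688, 237.2787628173828] 1.5706204 [[642.0, -800.0], [848.0, -800.0], [848.0, -562.0], [642.0, -562.0]]
[[-0.921  0.39  -0.   ]
 [ 0.39   0.921 -0.001]
 [ 0.    -0.001 -1.   ]]
```

View pics/crop1.png

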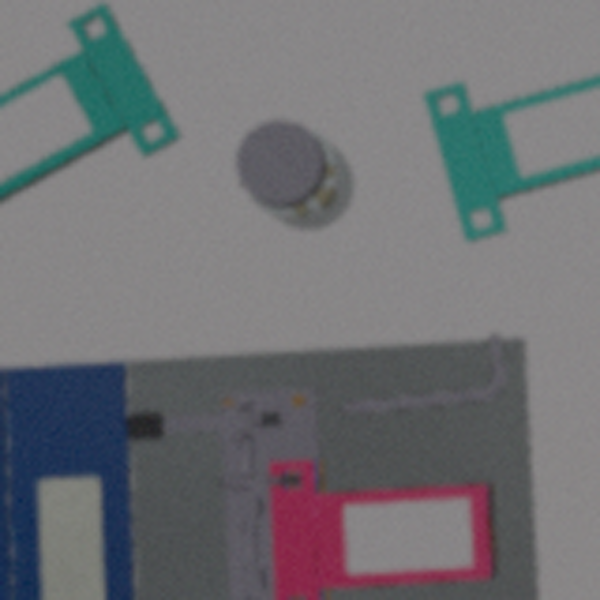

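View pics/crop2.png

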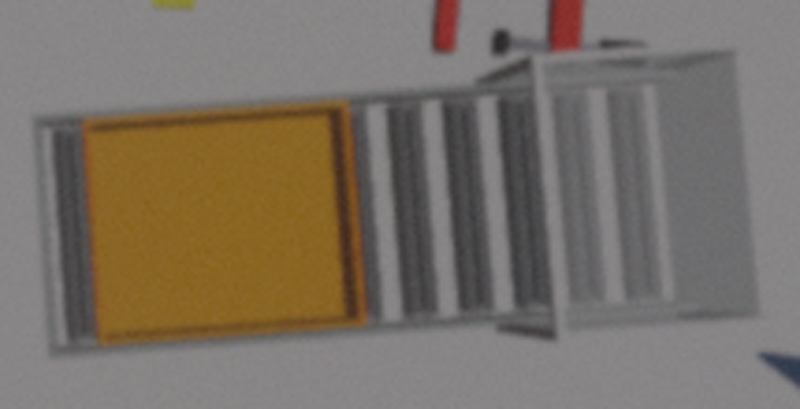

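```bash
cat >> h.py <<'E'
from scipy.spatial.transform import Rotation as Rot
def go(xy=None,z=None,yaw=None):
    """yaw: world angle of tool y. prints turn, then shift in the tool frame after the turn"""
    o=ctrl.get_obs(); M=Rot.from_rotvec(o['orientation']).as_matrix(); p=o['ee_pos']
    a=np.arctan2(M[1,1],M[0,1]); yaw=a if yaw is None else yaw
    t=(a-yaw+np.pi/2)%np.pi-np.pi/2; ya=a-t
    ty=np.array([np.cos(ya),np.sin(ya)]); tx=np.array([-ty[1],ty[0]])
    D=(np.array(xy)-p[:2]) if xy is not None else np.zeros(2)
    print('turn %.3f lin x %.1f y %.1f z(down) %.1f | p'%(t,D@tx,D@ty,0 if z is None else p[2]-z),p.round(1),'yaw %.3f'%a,'w %.1f gf %.1f t %.1f'%(o['width'],o['grasp_force'],o['t']),'q6 %.2f'%o['qpos'][5],'F',o['ft_force'].round(1))
E
python3 - <<'E'
from h import *
d=cam('top'); print(ray(d,178.7,243.3,36))
s=cam('side'); print(proj(s,[501,360,32]),proj(d,[501,360,36]))
g=cv2.cvtColor(s['frame'],cv2.COLOR_BGR2GRAY); r=g[150:205,190:250]; k=(r<40)
from scipy import ndimage as N
l,n=N.label(k); print([(np.round(c[1]+190,1),np.round(c[0]+150,1),int((l==i+1).sum())) for i,c in enumerate(N.center_of_mass(k,l,range(1,n+1)))])
go((501,360),60,0.052)
E
```

```text
[500.83695841 357.61775631  36.        ]
[211.60364403 169.71883589] [177.70210661 243.23891642]
[(np.float64(196.3), np.float64(160.0), 222), (np.float64(208.0), np.float64(160.0), 1), (np.float64(199.3), np.float64(162.2), 6), (np.float64(202.0), np.float64(161.0), 1), (np.float64(209.2), np.float64(162.0), 6), (np.float64(211.0), np.float64(163.0), 1), (np.float64(203.7), np.float64(172.0), 125), (np.float64(192.0), np.float64(165.0), 1), (np.float64(194.0), np.float64(165.0), 1), (np.float64(198.0), np.float64(165.5), 2), (np.float64(218.0), np.float64(167.6), 7), (np.float64(207.0), np.float64(174.5), 2), (np.float64(191.4), np.float64(181.4), 10), (np.float64(230.0), np.float64(188.0), 1), (np.float64(231.8), np.float64(189.2), 6), (np.float64(221.0), np.float64(192.0), 1), (np.float64(218.0), np.float64(193.0), 1)]
turn 1.118 lin x -228.4 y 245.7 z(down) 181.3 | p [243.7 575.3 241.3] yaw 1.170 w 87.7 gf 0.0 t 0.2 q6 -0.02 F [-0.2  0.6 -0.5]
```

Request:
arm_command --series '[{"linear": [0,0,0.01],"turn": 0.14},{"linear": [0,0,0.01],"turn": 0.14},{"linear": [0,0,0.01],"turn": 0.14},{"linear": [0,0,0.01],"turn": 0.14},{"linear": [0,0,0.01],"turn": 0.14},{"linear": [0,0,0.01],"turn": 0.14},{"linear": [0,0,0.01],"turn": 0.14},{"linear": [0,0,0.01],"turn": 0.14}]' --jaw -0.1

```text
t: 1.05
ee_pos: [243.8, 575.4, 161.1]
orientation: [2.172, 2.27, -0.0]
ft_force: [-0.3, -0.1, 0.2]
width: 39.7
grasp_force: 0.0
```

Request:
arm_command --series '[{"linear": [-0.028,0.03,0],"turn": 0},{"linear": [-0.028,0.03,0],"turn": 0},{"linear": [-0.028,0.03,0],"turn": 0},{"linear": [-0.028,0.03,0],"turn": 0},{"linear": [-0.028,0.03,0],"turn": 0},{"linear": [-0.028,0.03,0],"turn": 0},{"linear": [-0.028,0.03,0],"turn": 0},{"linear": [-0.028,0.03,0],"turn": 0},{"linear": [0,0,0],"turn": 0},{"linear": [0,0,0],"turn": 0}]'

```text
t: 2.05
ee_pos: [495.1, 363.1, 161.5]
orientation: [-2.168, -2.274, 0.001]
ft_force: [-0.1, -0.1, -0.1]
width: 39.5
grasp_force: 0.0
```

```bash
python3 -c "
from h import *
go((501,359),39,0.052)"
```

```text
turn -0.004 lin x -4.4 y 5.7 z(down) 122.5 | p [495.1 363.1 161.5] yaw 0.048 w 39.5 gf 0.0 t 2.0 q6 0.57 F [-0.1 -0.1 -0.1]
```

Request:
arm_command --series '[{"linear": [-0.0044,0.0057,0.03],"turn": 0},{"linear": [0,0,0.03],"turn": 0},{"linear": [0,0,0.03],"turn": 0},{"linear": [0,0,0.02],"turn": 0},{"linear": [0,0,0.0125],"turn": 0},{"linear": [0,0,0],"turn": 0}]'

```text
t: 2.65
ee_pos: [498.8, 359.8, 37.6]
orientation: [-2.163, -2.277, 0.005]
ft_force: [-0.5, -0.6, 0.5]
width: 39.5
grasp_force: 0.0
```

Request:
arm_command --series '[{"linear": [0,0,0],"turn": 0},{"linear": [0,0,0],"turn": 0},{"linear": [0,0,0],"turn": 0},{"linear": [0,0,0],"turn": 0}]' --jaw -1

```text
t: 3.05
ee_pos: [499.7, 360.0, 40.3]
orientation: [-2.165, -2.275, 0.001]
ft_force: [-6.6, 2.1, 5.0]
width: 15.6
grasp_force: 30.0
```

Request:
arm_command --series '[{"linear": [-0.0024,0,-0.0072],"turn": 0},{"linear": [-0.0038,0,-0.0073],"turn": 0},{"linear": [-0.0048,0,-0.0067],"turn": 0},{"linear": [-0.0058,0,-0.0059],"turn": 0},{"linear": [-0.0066,0,-0.005],"turn": 0},{"linear": [-0.0072,0,-0.0039],"turn": 0},{"linear": [-0.0078,0,-0.0028],"turn": 0},{"linear": [-0.0059,0,-0.0013],"turn": 0},{"linear": [0,0,0],"turn": 0},{"linear": [0,0,0],"turn": 0}]'

```text
t: 4.05
ee_pos: [502.2, 314.3, 81.0]
orientation: [-2.166, -2.275, 0.002]
ft_force: [-6.9, -1.2, 8.1]
width: 15.2
grasp_force: 30.0
```

Request:
arm_command --series '[{"linear": [0,0,0],"turn": 0},{"linear": [0,0,0],"turn": 0},{"linear": [0,0,0],"turn": 0}]' --jaw -0.2

```text
t: 4.35
ee_pos: [503.7, 315.3, 80.1]
orientation: [2.165, 2.275, 0.003]
ft_force: [0.5, 0.7, 0.1]
width: 33.8
grasp_force: 0.0
```

```bash
python3 -c "
from h import *
s=cam('side'); cv2.imwrite('pics/s1.png',cv2.resize(s['frame'][100:280,130:370],(800,600),interpolation=cv2.INTER_CUBIC))
go((429,194),70,0.03)"
```

```text
turn 0.020 lin x -119.1 y -78.1 z(down) 9.8 | p [503.5 315.3  79.8] yaw 0.050 w 35.0 gf 0.0 t 4.4 q6 0.49 F [ 0.1 -0.   0.2]
```

View pics/s1.png

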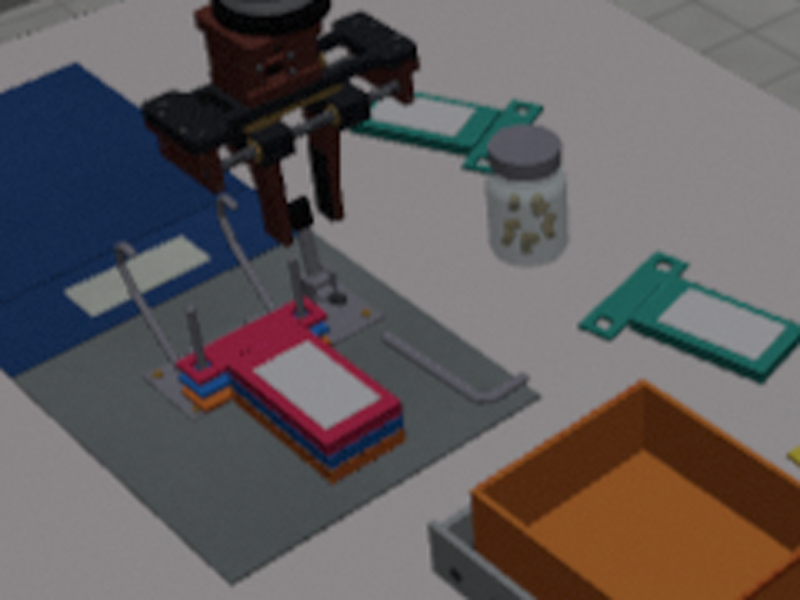

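Request:
arm_command --series '[{"linear": [0,0,-0.04],"turn": 0},{"linear": [0,0,-0.04],"turn": 0},{"linear": [0,0,0],"turn": 0.02},{"linear": [-0.03,-0.0195,0],"turn": 0},{"linear": [-0.03,-0.0195,0],"turn": 0},{"linear": [-0.03,-0.0195,0],"turn": 0},{"linear": [-0.029,-0.0195,0],"turn": 0},{"linear": [0,0,0.03],"turn": 0},{"linear": [0,0,0.02],"turn": 0},{"linear": [0,0,0],"turn": 0}]' --jaw 0.75

```text
t: 5.4
ee_pos: [426.9, 193.1, 107.2]
orientation: [-2.187, -2.253, 0.006]
ft_force: [0.0, -0.2, -0.0]
width: 76.5
grasp_force: 0.0
```

```bash
python3 -c "
from h import *
d=cam('top')
for k in cnts(d,'crimson'): print(case(d,k,37),k[:,0].mean(0))
go((428,194),48,0.03)"
```

```text
turn -0.000 lin x 0.4 y 0.3 z(down) 60.3 | p [427.7 193.6 108.3] yaw 0.030 w 76.9 gf 0.0 t 5.5 q6 0.37 F [ 0.6 -0.2 -0.2]
```

Request:
arm_command --series '[{"linear": [0,0,0.03],"turn": 0},{"linear": [0,0,0.02],"turn": 0},{"linear": [0,0,0.011],"turn": 0},{"linear": [0,0,0],"turn": 0},{"linear": [0,0,0],"turn": 0}]'

```text
t: 5.95
ee_pos: [428.9, 194.4, 48.9]
orientation: [2.188, 2.254, 0.001]
ft_force: [-0.3, 0.7, -0.4]
width: 77.0
grasp_force: 0.0
```

Request:
arm_command --series '[{"linear": [0,0,0],"turn": 0},{"linear": [0,0,0],"turn": 0},{"linear": [0,0,0],"turn": 0},{"linear": [0,0,0],"turn": 0}]' --jaw -1

```text
t: 6.35
ee_pos: [428.9, 194.3, 49.0]
orientation: [2.188, 2.254, 0.002]
ft_force: [-0.9, -0.1, 6.7]
width: 59.5
grasp_force: 29.9
```

Request:
arm_command --series '[{"linear": [0,0,-0.01],"turn": 0},{"linear": [0,0,-0.02],"turn": 0},{"linear": [0,0,-0.03],"turn": 0},{"linear": [0,0,-0.03],"turn": 0},{"linear": [0,0,-0.02],"turn": 0},{"linear": [0,0,0],"turn": 0}]'

```text
t: 6.95
ee_pos: [430.0, 194.8, 161.3]
orientation: [2.186, 2.253, 0.008]
ft_force: [0.1, -0.7, -0.3]
width: 59.6
grasp_force: 29.9
```

```bash
python3 -c "
from h import *
s=cam('side'); cv2.imwrite('pics/s2.png',cv2.resize(s['frame'][100:280,130:370],(800,600),interpolation=cv2.INTER_CUBIC))
d=cam('top')
for k in cnts(d,'orange',2000): print(rect(d,k,86)[:3],k[:,0].mean(0))
go((495,-87),58,0.06)"
```

```text
(array([494.06451416, -72.61987305]), [138.64932250976562, 166.8856658935547], np.float32(-1.5053893)) [359.66666667 244.52325581]
turn -0.030 lin x -284.6 y 49.7 z(down) 100.6 | p [428.4 194.1 158.6] yaw 0.030 w 59.6 gf 29.9 t 7.0 q6 0.37 F [-0.9 -1.  -0.9]
```

View pics/s2.png

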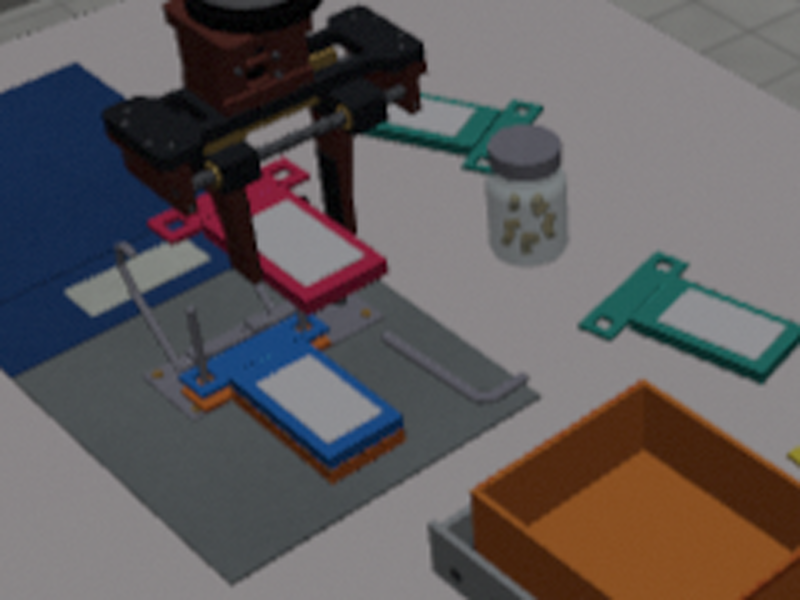

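Request:
arm_command --series '[{"linear": [0,0,0],"turn": -0.03},{"linear": [-0.025,0.0043,0],"turn": 0},{"linear": [-0.04,0.007,0],"turn": 0},{"linear": [-0.04,0.007,0],"turn": 0},{"linear": [-0.04,0.007,0],"turn": 0},{"linear": [-0.04,0.007,0],"turn": 0},{"linear": [-0.04,0.007,0],"turn": 0},{"linear": [-0.04,0.007,0],"turn": 0},{"linear": [-0.0196,0.0034,0],"turn": 0},{"linear": [0,0,0],"turn": 0}]'

```text
t: 8.05
ee_pos: [495.0, -89.1, 157.0]
orientation: [-2.155, -2.284, 0.002]
ft_force: [-0.6, -0.5, -0.6]
width: 59.7
grasp_force: 29.9
```

```bash
python3 -c "
from h import *
go((495,-87),57,0.064)"
```

```text
turn -0.006 lin x 2.1 y 0.1 z(down) 100.0 | p [495.  -89.1 157. ] yaw 0.058 w 59.7 gf 29.9 t 8.1 q6 -0.26 F [-0.6 -0.5 -0.6]
```

Request:
arm_command --series '[{"linear": [0.001,0,0.03],"turn": 0},{"linear": [0,0,0.03],"turn": 0},{"linear": [0,0,0.02],"turn": 0},{"linear": [0,0,0.015],"turn": 0},{"linear": [0,0,0.006],"turn": 0},{"linear": [0,0,0],"turn": 0},{"linear": [0,0,0],"turn": 0}]'

```text
t: 8.75
ee_pos: [495.1, -85.6, 57.5]
orientation: [-2.153, -2.288, 0.0]
ft_force: [-0.9, -0.9, -0.0]
width: 59.7
grasp_force: 29.9
```

Request:
arm_command --series '[{"linear": [0,0,0],"turn": 0},{"linear": [0,0,0],"turn": 0},{"linear": [0,0,0],"turn": 0},{"linear": [0,0,-0.02],"turn": 0},{"linear": [0,0,-0.04],"turn": 0},{"linear": [0,0,-0.04],"turn": 0}]' --jaw 0.65

```text
t: 9.35
ee_pos: [494.4, -86.0, 158.2]
orientation: [-2.153, -2.286, 0.001]
ft_force: [1.0, 0.4, -0.0]
width: 72.3
grasp_force: 0.0
```

```bash
python3 -c "
from h import *
d=cam('top')
for k in cnts(d,'blue',200):
  if k[:,0].mean(0)[0]<320: print(case(d,k,27),k[:,0].mean(0))
go((428,194),36,0.03)"
```

```text
(array([430.2, 193.4]), array([102., 137.]), 1.623) [237.94708995 272.95767196]
(array([413.6, 519.3]), array([239., 327.]), 1.623) [105.23076923 281.20299145]
turn 0.030 lin x 282.6 y -61.6 z(down) 128.3 | p [498.1 -86.6 164.3] yaw 0.060 w 72.6 gf 0.0 t 9.4 q6 -0.26 F [ 2.1 -1.   3.6]
```

Request:
arm_command --series '[{"linear": [0.025,-0.004,0],"turn": 0},{"linear": [0.04,-0.007,0],"turn": 0},{"linear": [0.04,-0.007,0],"turn": 0},{"linear": [0.04,-0.007,0],"turn": 0},{"linear": [0.04,-0.007,0],"turn": 0},{"linear": [0.04,-0.007,0],"turn": 0},{"linear": [0.04,-0.007,0],"turn": 0},{"linear": [0.018,-0.003,0],"turn": 0},{"linear": [0,0,0.04],"turn": 0},{"linear": [0,0,0],"turn": 0}]' --jaw 0.75

```text
t: 10.4
ee_pos: [426.6, 193.2, 114.5]
orientation: [-2.15, -2.287, 0.009]
ft_force: [-1.1, 0.0, 0.2]
width: 76.7
grasp_force: 0.0
```

Request:
arm_command --series '[{"linear": [0,0,0],"turn": 0}]'

```text
t: 10.5
ee_pos: [428.6, 193.2, 117.2]
orientation: [-2.153, -2.286, 0.003]
ft_force: [0.1, -0.2, 0.1]
width: 76.5
grasp_force: 0.0
```

```bash
python3 -c "
from h import *
go((430,194),36.5,0.055)"
```

```text
turn 0.005 lin x 0.8 y 1.5 z(down) 80.7 | p [428.6 193.2 117.2] yaw 0.060 w 76.5 gf 0.0 t 10.5 q6 0.34 F [ 0.1 -0.2  0.1]
```

Request:
arm_command --series '[{"linear": [0.001,0.0015,0.03],"turn": 0},{"linear": [0,0,0.03],"turn": 0},{"linear": [0,0,0.015],"turn": 0},{"linear": [0,0,0.006],"turn": 0},{"linear": [0,0,0],"turn": 0},{"linear": [0,0,0],"turn": 0}]'

```text
t: 11.1
ee_pos: [431.6, 194.7, 37.5]
orientation: [2.154, 2.286, 0.003]
ft_force: [0.0, -0.5, -0.2]
width: 77.2
grasp_force: 0.0
```

Request:
arm_command --series '[{"linear": [0,0,0],"turn": 0},{"linear": [0,0,0],"turn": 0},{"linear": [0,0,0],"turn": 0},{"linear": [0,0,0],"turn": 0}]' --jaw -1

```text
t: 11.5
ee_pos: [430.9, 194.7, 36.9]
orientation: [2.153, 2.287, 0.001]
ft_force: [-0.4, -0.9, 7.5]
width: 59.9
grasp_force: 30.0
```

Request:
arm_command --series '[{"linear": [0,0,-0.01],"turn": 0},{"linear": [0,0,-0.02],"turn": 0},{"linear": [0,0,-0.03],"turn": 0},{"linear": [0,0,-0.03],"turn": 0},{"linear": [0,0,-0.03],"turn": 0},{"linear": [0,0,0],"turn": 0}]'

```text
t: 12.1
ee_pos: [432.7, 195.6, 160.2]
orientation: [2.152, 2.285, 0.01]
ft_force: [0.1, 0.1, -0.8]
width: 59.6
grasp_force: 30.0
```

```bash
python3 -c "
from h import *
d=cam('top')
for k in cnts(d,'orange',2000): print(rect(d,k,86)[:3],k[:,0].mean(0))
for k in cnts(d,'crimson'): print(case(d,k,44))
go((495,-87),69,0.064)"
```

```text
(array([494.01217651, -72.43080902]), [138.3992156982422, 166.57839965820312], np.float32(-1.5053923)) [359.64341085 244.50775194]
(array([497.2, -85.8]), array([101., 135.]), 1.658)
turn -0.004 lin x -285.6 y 45.1 z(down) 89.4 | p [431.7 195.2 158.4] yaw 0.060 w 59.7 gf 30.0 t 12.2 q6 0.34 F [ 0.5 -0.  -1.4]
```

Request:
arm_command --series '[{"linear": [-0.02,0.003,0],"turn": 0},{"linear": [-0.04,0.0066,0],"turn": 0},{"linear": [-0.04,0.0066,0],"turn": 0},{"linear": [-0.04,0.0066,0],"turn": 0},{"linear": [-0.04,0.0066,0],"turn": 0},{"linear": [-0.04,0.0066,0],"turn": 0},{"linear": [-0.04,0.0066,0],"turn": 0},{"linear": [-0.024,0.003,0],"turn": 0},{"linear": [0,0,0.03],"turn": 0},{"linear": [0,0,0],"turn": 0}]'

```text
t: 13.15
ee_pos: [490.2, -86.4, 122.9]
orientation: [-2.152, -2.281, 0.006]
ft_force: [-0.4, 0.4, -0.6]
width: 59.7
grasp_force: 30.0
```

```bash
python3 -c "
from h import *
go((496,-87),69,0.064)"
```

```text
turn -0.006 lin x -1.0 y 5.7 z(down) 53.9 | p [490.2 -86.4 122.9] yaw 0.058 w 59.7 gf 30.0 t 13.2 q6 -0.26 F [-0.4  0.4 -0.6]
```

Request:
arm_command --series '[{"linear": [0,0.002,0.02],"turn": 0},{"linear": [0,0,0.02],"turn": 0},{"linear": [0,0,0.01],"turn": 0},{"linear": [0,0,0.006],"turn": 0},{"linear": [0,0,0],"turn": 0},{"linear": [0,0,0],"turn": 0}]'

```text
t: 13.75
ee_pos: [495.4, -85.9, 70.8]
orientation: [2.153, 2.287, 0.0]
ft_force: [-0.1, 0.5, -0.6]
width: 59.3
grasp_force: 30.0
```

Request:
arm_command --series '[{"linear": [0,0,0],"turn": 0},{"linear": [0,0,0],"turn": 0},{"linear": [0,0,0],"turn": 0},{"linear": [0,0,-0.02],"turn": 0},{"linear": [0,0,-0.04],"turn": 0},{"linear": [0,0,-0.03],"turn": 0},{"linear": [0,0,0],"turn": 0}]' --jaw 0.65

```text
t: 14.45
ee_pos: [497.7, -86.5, 164.2]
orientation: [2.149, 2.282, 0.006]
ft_force: [-0.5, -0.3, -0.6]
width: 73.0
grasp_force: 0.0
```

```bash
python3 -c "
from h import *
d=cam('top')
for k in cnts(d,'orange',200): print(rect(d,k,86)[:3],case(d,k,15),k[:,0].mean(0))
for c in('teal','yellow'):
  for k in cnts(d,c,400): print(c,case(d,k,12))
go((430,194),24.5,0.055)"
```

```text
(array([  70.24213409, -574.35217285]), [60.15129089355469, 114.40834045410156], np.float32(-0.0010018853)) (array([  56.2, -616.1]), array([ 64., 122.]), 3.141) [584.16911765 432.47058824]
(array([431.8453064 , 195.12034607]), [96.40824890136719, 127.63321685791016], np.float32(-1.5150559)) (array([429.9, 193.3]), array([103., 137.]), 1.627) [239.05913978 272.72580645]
(array([490.95153809, -24.54485321]), [70.19705200195312, 138.25656127929688], np.float32(0.0677555)) (array([478.4, -28.7]), array([ 75., 148.]), 0.068) [334.07659574 244.34042553]
teal (array([694.4,  91.7]), array([ 98., 133.]), 1.847)
teal (array([696.9, 443.6]), array([ 99., 134.]), -1.055)
yellow (array([ 396., -634.]), array([ 34., 127.]), 3.134)
yellow (array([ 690.1, -118.5]), array([101., 135.]), 1.553)
turn 0.005 lin x 283.5 y -51.0 z(down) 137.8 | p [496.5 -86.3 162.3] yaw 0.060 w 72.4 gf 0.0 t 14.5 q6 -0.26 F [-0.4  0.4 -0.1]
```

Request:
arm_command --series '[{"linear": [0.023,-0.004,0],"turn": 0},{"linear": [0.04,-0.007,0],"turn": 0},{"linear": [0.04,-0.007,0],"turn": 0},{"linear": [0.04,-0.007,0],"turn": 0},{"linear": [0.04,-0.007,0],"turn": 0},{"linear": [0.04,-0.007,0],"turn": 0},{"linear": [0.04,-0.007,0],"turn": 0},{"linear": [0.019,-0.003,0.02],"turn": 0},{"linear": [0,0,0.04],"turn": 0},{"linear": [0,0,0],"turn": 0}]' --jaw 0.75

```text
t: 15.5
ee_pos: [425.4, 191.7, 95.9]
orientation: [-2.149, -2.286, 0.014]
ft_force: [-1.0, -0.4, 0.1]
width: 77.0
grasp_force: 0.0
```

Request:
arm_command --series '[{"linear": [0,0,0],"turn": 0},{"linear": [0,0,0],"turn": 0}]'

```text
t: 15.7
ee_pos: [429.9, 192.3, 101.1]
orientation: [2.155, 2.286, 0.001]
ft_force: [0.6, -1.3, 0.9]
width: 77.0
grasp_force: 0.0
```

```bash
python3 -c "
from h import *
go((430,194),24.5,0.055)"
```

```text
turn 0.004 lin x 1.7 y 0.2 z(down) 76.6 | p [429.9 192.3 101.1] yaw 0.059 w 77.0 gf 0.0 t 15.7 q6 0.34 F [ 0.6 -1.3  0.9]
```

Request:
arm_command --series '[{"linear": [0.0015,0,0.03],"turn": 0},{"linear": [0,0,0.02],"turn": 0},{"linear": [0,0,0.015],"turn": 0},{"linear": [0,0,0.008],"turn": 0},{"linear": [0,0,0.003],"turn": 0},{"linear": [0,0,0],"turn": 0},{"linear": [0,0,0],"turn": 0}]'

```text
t: 16.4
ee_pos: [429.9, 194.2, 25.1]
orientation: [2.154, 2.286, 0.002]
ft_force: [0.1, -1.0, 0.2]
width: 76.6
grasp_force: 0.0
```

Request:
arm_command --series '[{"linear": [0,0,0],"turn": 0},{"linear": [0,0,0],"turn": 0},{"linear": [0,0,0],"turn": 0},{"linear": [0,0,0],"turn": 0}]' --jaw -1

```text
t: 16.8
ee_pos: [429.4, 194.1, 24.6]
orientation: [2.154, 2.287, 0.001]
ft_force: [-0.9, -0.0, 5.5]
width: 59.7
grasp_force: 30.0
```

Request:
arm_command --series '[{"linear": [0,0,-0.01],"turn": 0},{"linear": [0,0,-0.02],"turn": 0},{"linear": [0,0,-0.03],"turn": 0},{"linear": [0,0,-0.04],"turn": 0},{"linear": [0,0,-0.035],"turn": 0},{"linear": [0,0,0],"turn": 0},{"linear": [0,0,0],"turn": 0}]'

```text
t: 17.5
ee_pos: [429.5, 194.2, 160.1]
orientation: [2.153, 2.286, 0.003]
ft_force: [0.2, 0.5, -1.4]
width: 59.8
grasp_force: 30.0
```

```bash
python3 -c "
from h import *
d=cam('top')
for k in cnts(d,'orange',200): print(rect(d,k,86)[:3],k[:,0].mean(0))
for k in cnts(d,'blue',200): print(case(d,k,56))
s=cam('side'); cv2.imwrite('pics/s3.png',s['frame'][80:380,120:520])
go((496,-87),81,0.064)"
```

```text
(array([  70.24158478, -573.98895264]), [60.69428253173828, 114.62647247314453], np.float32(0.005597354)) [584.0729927  431.88321168]
(array([494.09719849, -72.46289825]), [138.2336883544922, 166.3985137939453], np.float32(-1.5053924)) [359.75097276 244.37743191]
(array([ 205.1, -605.3]), array([ 33., 122.]), -0.003)
(array([415.4, 505.8]), array([233., 318.]), 1.624)
(array([497.2, -86.2]), array([ 98., 134.]), 1.637)
(array([ 731.7, -633.2]), array([196., 226.]), -1.571)
turn -0.004 lin x -284.4 y 49.6 z(down) 77.4 | p [428.4 193.7 158.4] yaw 0.060 w 59.5 gf 30.0 t 17.6 q6 0.34 F [-0.4 -0.5 -1.4]
```

View pics/s3.png

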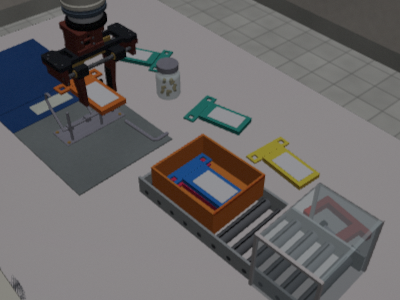

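Crimson and blue lie stacked in the tote, the orange case is held level; same transfer again.

Request:
arm_command --series '[{"linear": [-0.02,0.0034,0],"turn": 0},{"linear": [-0.04,0.007,0],"turn": 0},{"linear": [-0.04,0.007,0],"turn": 0},{"linear": [-0.04,0.007,0],"turn": 0},{"linear": [-0.04,0.007,0],"turn": 0},{"linear": [-0.04,0.007,0],"turn": 0},{"linear": [-0.04,0.007,0],"turn": 0},{"linear": [-0.024,0.003,0],"turn": 0},{"linear": [0,0,0.02],"turn": 0},{"linear": [0,0,0],"turn": 0}]'

```text
t: 18.6
ee_pos: [492.1, -86.9, 136.1]
orientation: [-2.152, -2.281, 0.006]
ft_force: [-0.5, -0.3, -0.7]
width: 59.5
grasp_force: 30.0
```

Request:
arm_command --series '[{"linear": [0,0,0],"turn": 0},{"linear": [0,0,0],"turn": 0}]'

```text
t: 18.8
ee_pos: [494.3, -86.0, 139.1]
orientation: [-2.152, -2.287, 0.001]
ft_force: [-0.4, -0.6, -1.1]
width: 59.5
grasp_force: 30.0
```

```bash
python3 -c "
from h import *
go((496,-87),81,0.064)"
```

```text
turn -0.003 lin x -1.1 y 1.6 z(down) 58.1 | p [494.3 -86.  139.1] yaw 0.061 w 59.5 gf 30.0 t 18.8 q6 -0.26 F [-0.4 -0.6 -1.1]
```

Request:
arm_command --series '[{"linear": [0,0.0015,0.02],"turn": 0},{"linear": [0,0,0.02],"turn": 0},{"linear": [0,0,0.012],"turn": 0},{"linear": [0,0,0.006],"turn": 0},{"linear": [0,0,0],"turn": 0},{"linear": [0,0,0],"turn": 0}]'

```text
t: 19.4
ee_pos: [496.5, -86.4, 81.8]
orientation: [2.153, 2.287, 0.001]
ft_force: [-0.1, 0.1, 0.3]
width: 59.6
grasp_force: 30.0
```

Request:
arm_command --series '[{"linear": [0,0,0],"turn": 0},{"linear": [0,0,0],"turn": 0},{"linear": [0,0,0],"turn": 0},{"linear": [0,0,-0.02],"turn": 0},{"linear": [0,0,-0.04],"turn": 0},{"linear": [0,0,-0.02],"turn": 0},{"linear": [0,0,0],"turn": 0}]' --jaw 0.65

```text
t: 20.1
ee_pos: [498.0, -86.8, 164.2]
orientation: [2.15, 2.283, 0.005]
ft_force: [0.7, -0.2, -0.5]
width: 72.1
grasp_force: 0.0
```

```bash
python3 -c "
from h import *
d=cam('top')
for c in('teal','yellow'):
  for k in cnts(d,c,400): print(c,case(d,k,12))
go((690.3,-118.7),21.5,1.553-1.5708)"
```

```text
teal (array([694.5,  92. ]), array([ 99., 132.]), 1.853)
teal (array([697.2, 443.9]), array([ 99., 134.]), -1.057)
yellow (array([ 368. , -631.5]), array([ 38., 127.]), -0.005)
yellow (array([ 687.1, -118.3]), array([101., 135.]), 1.506)
turn 0.078 lin x -28.6 y 193.8 z(down) 141.1 | p [497.  -86.6 162.6] yaw 0.060 w 72.3 gf 0.0 t 20.1 q6 -0.26 F [ 0.4 -0.1 -0.2]
```

```bash
python3 -c "
from h import *
go((694.5,92),21.5,1.847-1.5708)"
```

```text
turn -0.216 lin x 118.0 y 238.7 z(down) 141.1 | p [497.  -86.6 162.6] yaw 0.060 w 72.3 gf 0.0 t 20.1 q6 -0.26 F [ 0.4 -0.1 -0.2]
```

Request:
arm_command --series '[{"linear": [0,0,0],"turn": -0.108},{"linear": [0,0,0],"turn": -0.108},{"linear": [0.018,0.036,0],"turn": 0},{"linear": [0.02,0.04,0],"turn": 0},{"linear": [0.02,0.04,0.01],"turn": 0},{"linear": [0.02,0.04,0.02],"turn": 0},{"linear": [0.02,0.04,0.02],"turn": 0},{"linear": [0.02,0.0435,0.02],"turn": 0},{"linear": [0,0,0],"turn": 0},{"linear": [0,0,0],"turn": 0}]' --jaw 0.75

```text
t: 21.15
ee_pos: [691.5, 91.7, 88.9]
orientation: [-1.891, -2.505, 0.005]
ft_force: [-0.7, -0.3, 0.2]
width: 77.0
grasp_force: 0.0
```

```bash
python3 -c "
from h import *
d=cam('top')
for c in('teal','yellow'):
  for k in cnts(d,c,400): print(c,case(d,k,12))
for k in cnts(d,'orange',200): print(rect(d,k,86)[:3],k[:,0].mean(0))
s=cam('side')
for k in cnts(s,'teal',200):
  x=rect(s,k,12); print('side',x[0],x[1],x[2],k[:,0].mean(0))
go((694.5,92),21.5,1.847-1.5708)"
```

```text
teal (array([697.1, 443.8]), array([ 99., 134.]), -1.055)
yellow (array([ 397.2, -633.6]), array([ 34., 125.]), -3.141)
yellow (array([ 690.1, -118.5]), array([101., 135.]), 1.553)
(array([  70.32191467, -574.14221191]), [60.15925216674805, 114.87350463867188], np.float32(0.005604445)) [583.46575342 430.88356164]
(array([494.69113159, -81.69499207]), [138.59188842773438, 148.30758666992188], np.float32(-1.5025406)) [364.74683544 243.46835443]
side [684.9498291  101.00884247] [102.06975555419922, 137.6873321533203] -1.2934707 [340.70892019 196.56338028]
side [700.0501709  430.30874634] [103.51589965820312, 136.94174194335938] -1.1102779 [262.51923077 138.26282051]
turn -0.001 lin x 0.7 y 3.1 z(down) 69.7 | p [691.7  90.5  91.2] yaw 0.276 w 76.8 gf 0.0 t 21.2 q6 -0.16 F [ 0.1 -0.4  0.6]
```

Request:
arm_command --series '[{"linear": [0,0.002,0.03],"turn": 0},{"linear": [0,0,0.02],"turn": 0},{"linear": [0,0,0.013],"turn": 0},{"linear": [0,0,0.0065],"turn": 0},{"linear": [0,0,0],"turn": 0},{"linear": [0,0,0],"turn": 0}]'

```text
t: 21.85
ee_pos: [695.3, 91.7, 23.1]
orientation: [1.895, 2.505, 0.001]
ft_force: [-0.7, 0.2, -0.4]
width: 76.8
grasp_force: 0.0
```

Request:
arm_command --series '[{"linear": [0,0,0],"turn": 0},{"linear": [0,0,0],"turn": 0},{"linear": [0,0,0],"turn": 0},{"linear": [0,0,0],"turn": 0}]' --jaw -1

```text
t: 22.25
ee_pos: [695.4, 91.9, 23.2]
orientation: [1.894, 2.505, 0.001]
ft_force: [-0.9, -1.4, 3.1]
width: 59.4
grasp_force: 30.0
```

Request:
arm_command --series '[{"linear": [0,0,-0.01],"turn": 0},{"linear": [0,0,-0.02],"turn": 0},{"linear": [0,0,-0.03],"turn": 0},{"linear": [0,0,-0.04],"turn": 0},{"linear": [0,0,-0.04],"turn": 0},{"linear": [0,0,0],"turn": 0},{"linear": [0,0,0],"turn": 0}]'

```text
t: 22.95
ee_pos: [695.8, 91.9, 165.2]
orientation: [1.893, 2.504, 0.004]
ft_force: [-0.8, -0.5, -0.7]
width: 59.9
grasp_force: 30.0
```

```bash
python3 -c "
from h import *
d=cam('top','t4.png')
for k in cnts(d,'orange',200): print(rect(d,k,86)[:3],k[:,0].mean(0))
s=cam('side','s4.png')
go((496,-87),93,0.064)"
```

```text
(array([  72.6062088 , -574.43029785]), [60.5670280456543, 119.16966247558594], np.float32(0.0046505225)) [583.57042254 431.47887324]
(array([494.69494629, -81.17112732]), [138.67095947265625, 149.74610900878906], np.float32(-1.5025408)) [364.10245902 242.70901639]
turn 0.212 lin x -165.6 y -209.2 z(down) 69.1 | p [694.1  91.7 162.1] yaw 0.276 w 59.9 gf 30.0 t 23.1 q6 -0.16 F [ 0.  -0.2 -0.4]
```

View pics/s4.png

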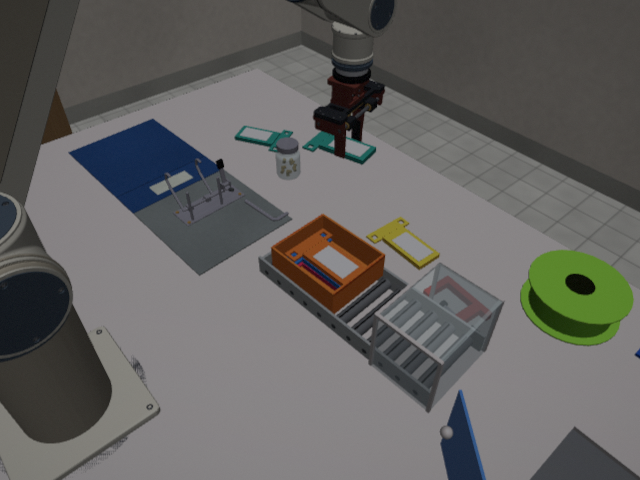

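Request:
arm_command --series '[{"linear": [0,0,0],"turn": 0.106},{"linear": [0,0,0],"turn": 0.106},{"linear": [-0.016,-0.02,0],"turn": 0},{"linear": [-0.026,-0.033,0],"turn": 0},{"linear": [-0.026,-0.033,0],"turn": 0},{"linear": [-0.026,-0.033,0],"turn": 0},{"linear": [-0.026,-0.033,0],"turn": 0},{"linear": [-0.026,-0.033,0],"turn": 0},{"linear": [-0.0195,-0.025,0],"turn": 0},{"linear": [0,0,0.02],"turn": 0}]'

```text
t: 24.05
ee_pos: [493.2, -88.7, 142.7]
orientation: [-2.152, -2.288, 0.002]
ft_force: [1.3, 0.5, -0.0]
width: 59.7
grasp_force: 30.0
```

Request:
arm_command --series '[{"linear": [0,0,0],"turn": 0},{"linear": [0,0,0],"turn": 0}]'

```text
t: 24.25
ee_pos: [495.5, -86.6, 141.7]
orientation: [-2.148, -2.29, 0.002]
ft_force: [-0.0, 0.7, -0.3]
width: 59.9
grasp_force: 30.0
```

```bash
python3 -c "
from h import *
go((496,-87),93.5,0.064)"
```

```text
turn -0.000 lin x -0.4 y 0.5 z(down) 48.2 | p [495.5 -86.6 141.7] yaw 0.064 w 59.9 gf 30.0 t 24.2 q6 -0.26 F [-0.   0.7 -0.3]
```

Request:
arm_command --series '[{"linear": [0,0,0.02],"turn": 0},{"linear": [0,0,0.015],"turn": 0},{"linear": [0,0,0.008],"turn": 0},{"linear": [0,0,0.004],"turn": 0},{"linear": [0,0,0],"turn": 0},{"linear": [0,0,0],"turn": 0}]'

```text
t: 24.85
ee_pos: [496.4, -86.8, 96.0]
orientation: [2.149, 2.291, 0.001]
ft_force: [-0.3, 0.5, -0.9]
width: 59.6
grasp_force: 30.0
```

Request:
arm_command --series '[{"linear": [0,0,0],"turn": 0},{"linear": [0,0,0],"turn": 0},{"linear": [0,0,0],"turn": 0},{"linear": [0,0,-0.02],"turn": 0},{"linear": [0,0,-0.04],"turn": 0},{"linear": [0,0,-0.01],"turn": 0},{"linear": [0,0,0],"turn": 0}]' --jaw 0.65

```text
t: 25.55
ee_pos: [497.2, -87.1, 167.2]
orientation: [2.147, 2.289, 0.003]
ft_force: [1.0, 0.5, -0.7]
width: 72.4
grasp_force: 0.0
```

```bash
python3 -c "
from h import *
go((690.1,-118.5),21.5,1.553-1.5708)"
```

```text
turn 0.082 lin x -28.0 y 193.4 z(down) 145.7 | p [497.2 -87.1 167.2] yaw 0.064 w 72.4 gf 0.0 t 25.6 q6 -0.26 F [ 1.   0.5 -0.7]
```

Request:
arm_command --series '[{"linear": [0,0,0],"turn": 0.082},{"linear": [-0.004,0.03,0],"turn": 0},{"linear": [-0.006,0.041,0],"turn": 0},{"linear": [-0.006,0.041,0],"turn": 0},{"linear": [-0.006,0.041,0],"turn": 0},{"linear": [-0.006,0.041,0.03],"turn": 0},{"linear": [0,0,0.04],"turn": 0},{"linear": [0,0,0],"turn": 0},{"linear": [0,0,0],"turn": 0}]' --jaw 0.75

```text
t: 26.45
ee_pos: [686.6, -117.8, 94.1]
orientation: [-2.238, -2.198, 0.004]
ft_force: [0.4, -0.5, -0.1]
width: 77.0
grasp_force: 0.0
```

```bash
python3 -c "
from h import *
s=cam('side')
for k in cnts(s,'yellow',200):
  x=rect(s,k,12); print('side',x[0],x[1],x[2],k[:,0].mean(0))
d=cam('top'); cv2.imwrite('pics/t5.png',cv2.resize(d['frame'][130:290,300:520],(800,582)))
for k in cnts(d,'teal',100): print('teal',case(d,k,80))
go((690.1,-118.5),22,1.553-1.5708)"
```

```text
side [ 674.43383789 -105.40151978] [84.06981658935547, 133.93971252441406] 1.5308115 [405.66956522 243.7       ]
teal (array([479.2, -31.6]), array([56., 97.]), -0.008)
teal (array([682.8, 418.4]), array([ 93., 126.]), -1.062)
turn -0.000 lin x -0.3 y 1.5 z(down) 75.4 | p [ 688.6 -118.2   97.4] yaw -0.018 w 76.9 gf 0.0 t 26.6 q6 -0.17 F [ 0.2 -0.2 -0.3]
```

View pics/t5.png

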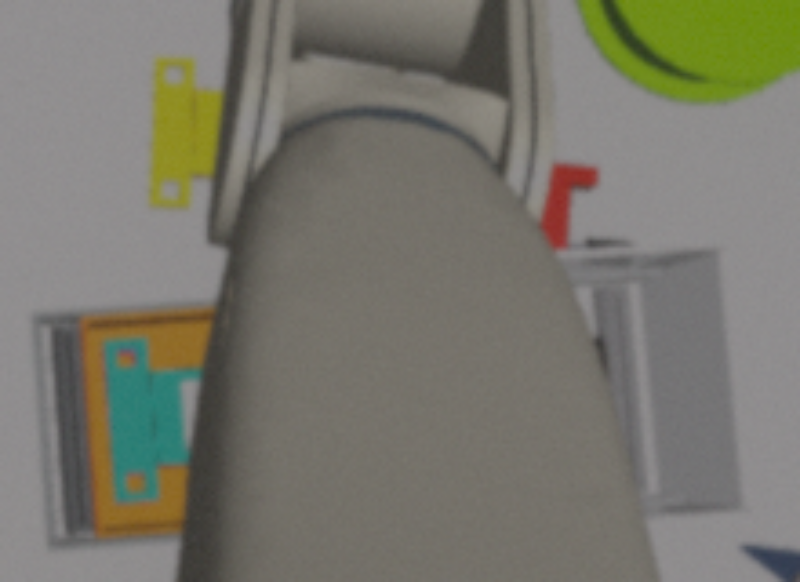

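Request:
arm_command --series '[{"linear": [0,0.001,0.03],"turn": 0},{"linear": [0,0,0.025],"turn": 0},{"linear": [0,0,0.015],"turn": 0},{"linear": [0,0,0.0065],"turn": 0},{"linear": [0,0,0],"turn": 0},{"linear": [0,0,0],"turn": 0}]'

```text
t: 27.15
ee_pos: [690.4, -118.4, 21.1]
orientation: [2.24, 2.2, 0.002]
ft_force: [0.0, 0.7, -0.7]
width: 76.6
grasp_force: 0.0
```

Request:
arm_command --series '[{"linear": [0,0,0],"turn": 0},{"linear": [0,0,0],"turn": 0},{"linear": [0,0,0],"turn": 0},{"linear": [0,0,0],"turn": 0}]' --jaw -1

```text
t: 27.55
ee_pos: [689.8, -118.3, 20.4]
orientation: [2.241, 2.201, 0.0]
ft_force: [-0.7, 0.5, 5.3]
width: 60.1
grasp_force: 29.9
```

Request:
arm_command --series '[{"linear": [0,0,-0.01],"turn": 0},{"linear": [0,0,-0.02],"turn": 0},{"linear": [0,0,-0.03],"turn": 0},{"linear": [0,0,-0.04],"turn": 0},{"linear": [0,0,-0.045],"turn": 0},{"linear": [0,0,0],"turn": 0},{"linear": [0,0,0],"turn": 0}]'

```text
t: 28.25
ee_pos: [690.4, -118.3, 167.5]
orientation: [2.239, 2.199, 0.004]
ft_force: [-0.6, -0.2, -1.1]
width: 59.7
grasp_force: 29.9
```

```bash
python3 -c "
from h import *
s=cam('side'); cv2.imwrite('pics/s6.png',s['frame'][80:400,120:560])
go((496,-87),105.5,0.064)"
```

```text
turn -0.082 lin x 43.4 y -190.9 z(down) 59.9 | p [ 689.3 -118.1  165.4] yaw -0.018 w 59.8 gf 29.9 t 28.3 q6 -0.17 F [-0.   0.2 -1.3]
```

View pics/s6.png

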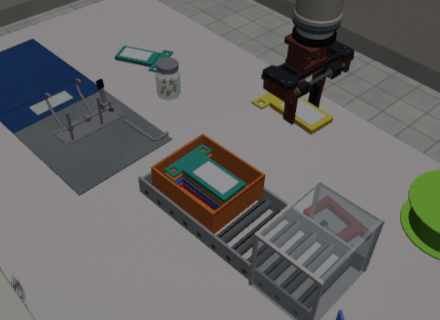

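Request:
arm_command --series '[{"linear": [0,0,0],"turn": -0.082},{"linear": [0.006,-0.026,0],"turn": 0},{"linear": [0.008,-0.037,0],"turn": 0},{"linear": [0.008,-0.037,0],"turn": 0},{"linear": [0.008,-0.037,0],"turn": 0},{"linear": [0.008,-0.037,0],"turn": 0},{"linear": [0.005,-0.017,0],"turn": 0},{"linear": [0,0,0.02],"turn": 0},{"linear": [0,0,0],"turn": 0},{"linear": [0,0,0],"turn": 0}]'

```text
t: 29.3
ee_pos: [495.5, -87.4, 143.9]
orientation: [-2.148, -2.29, 0.002]
ft_force: [-0.5, 0.5, -1.0]
width: 59.7
grasp_force: 29.9
```

```bash
python3 -c "
from h import *
go((496,-87),103,0.064)"
```

```text
turn -0.000 lin x 0.3 y 0.5 z(down) 40.9 | p [495.5 -87.4 143.9] yaw 0.064 w 59.7 gf 29.9 t 29.3 q6 -0.26 F [-0.5  0.5 -1. ]
```

Request:
arm_command --series '[{"linear": [0,0,0.018],"turn": 0},{"linear": [0,0,0.012],"turn": 0},{"linear": [0,0,0.007],"turn": 0},{"linear": [0,0,0.004],"turn": 0},{"linear": [0,0,0],"turn": 0},{"linear": [0,0,0],"turn": 0}]'

```text
t: 29.9
ee_pos: [496.4, -87.5, 103.9]
orientation: [2.149, 2.291, 0.0]
ft_force: [-0.1, 0.3, -0.3]
width: 59.8
grasp_force: 29.9
```

Request:
arm_command --series '[{"linear": [0,0,0],"turn": 0},{"linear": [0,0,0],"turn": 0},{"linear": [0,0,0],"turn": 0},{"linear": [0,0,-0.02],"turn": 0},{"linear": [0,0,-0.03],"turn": 0},{"linear": [0,0,-0.01],"turn": 0},{"linear": [0,0,0],"turn": 0}]' --jaw 0.65

```text
t: 30.6
ee_pos: [497.3, -87.7, 165.1]
orientation: [2.147, 2.289, 0.003]
ft_force: [0.1, -0.1, -0.2]
width: 72.2
grasp_force: 0.0
```

```bash
python3 -c "
from h import *
go((503,315.3),81,0.052)"
```

```text
turn 0.012 lin x 402.2 y 26.7 z(down) 84.1 | p [497.3 -87.7 165.1] yaw 0.064 w 72.2 gf 0.0 t 30.6 q6 -0.26 F [ 0.1 -0.1 -0.2]
```

Request:
arm_command --series '[{"linear": [0.03,0.002,0],"turn": 0.012},{"linear": [0.045,0.003,0],"turn": 0},{"linear": [0.045,0.003,0],"turn": 0},{"linear": [0.045,0.003,0],"turn": 0},{"linear": [0.045,0.003,0],"turn": 0},{"linear": [0.045,0.003,0],"turn": 0},{"linear": [0.045,0.003,0],"turn": 0},{"linear": [0.045,0.003,0],"turn": 0},{"linear": [0.04,0.003,0],"turn": 0},{"linear": [0.017,0.001,0],"turn": 0}]' --jaw -0.2

```text
t: 31.6
ee_pos: [501.2, 318.3, 162.3]
orientation: [-2.16, -2.281, 0.001]
ft_force: [0.1, 0.1, -0.0]
width: 35.1
grasp_force: 0.0
```

Request:
arm_command --series '[{"linear": [0,0,0.02],"turn": 0},{"linear": [0,0,0],"turn": 0},{"linear": [0,0,0],"turn": 0}]'

```text
t: 31.9
ee_pos: [501.2, 314.2, 142.7]
orientation: [-2.163, -2.277, 0.004]
ft_force: [0.5, 0.3, 0.2]
width: 35.2
grasp_force: 0.0
```

```bash
python3 -c "
from h import *
d=cam('top')
for k in cnts(d,'yellow',400): print('yellow',case(d,k,92),k[:,0].mean(0))
for k in cnts(d,'orange',200): print(rect(d,k,86)[:3],k[:,0].mean(0))
s=cam('side'); cv2.imwrite('pics/s7.png',cv2.resize(s['frame'][130:410,160:510],(750,600)))
go((503,315.3),81,0.052)"
```

```text
yellow (array([ 403.6, -585.4]), array([ 32., 116.]), -3.127) [584.85483871 288.91129032]
yellow (array([495.4, -87.8]), array([103., 138.]), 1.588) [356.26368159 243.46268657]
(array([  70.15890503, -574.12506104]), [61.094154357910156, 114.14510345458984], np.float32(-0.013807863)) [583.98550725 432.        ]
(array([493.92489624, -72.40148926]), [138.56956481933594, 166.5084686279297], np.float32(-1.5053923)) [359.63178295 244.52713178]
turn -0.001 lin x 0.7 y 1.0 z(down) 62.9 | p [502.1 314.6 143.9] yaw 0.051 w 35.3 gf 0.0 t 32.0 q6 0.49 F [0.4 0.5 0.5]
```

View pics/s7.png

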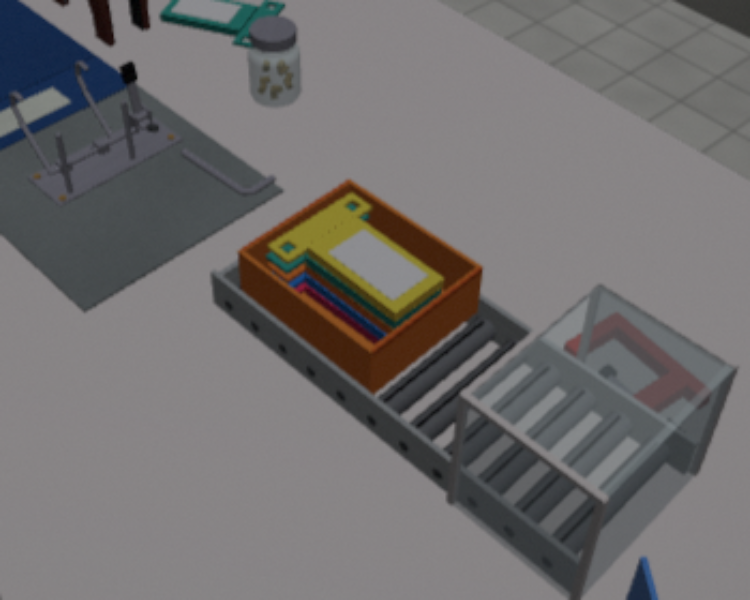

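Request:
arm_command --series '[{"linear": [0,0.001,0.03],"turn": 0},{"linear": [0,0,0.02],"turn": 0},{"linear": [0,0,0.014],"turn": 0},{"linear": [0,0,0],"turn": 0},{"linear": [0,0,0],"turn": 0}]'

```text
t: 32.5
ee_pos: [503.3, 315.3, 80.2]
orientation: [2.163, 2.278, 0.001]
ft_force: [-0.3, 0.3, 0.3]
width: 34.9
grasp_force: 0.0
```

Request:
arm_command --series '[{"linear": [0,0,0],"turn": 0},{"linear": [0,0,0],"turn": 0},{"linear": [0,0,0],"turn": 0},{"linear": [0,0,0],"turn": 0}]' --jaw -1

```text
t: 32.9
ee_pos: [502.1, 315.6, 80.5]
orientation: [-2.162, -2.278, 0.001]
ft_force: [-5.0, 0.3, 6.1]
width: 15.5
grasp_force: 30.0
```

Request:
arm_command --series '[{"linear": [0.0059,0,0.0013],"turn": 0},{"linear": [0.0078,0,0.0028],"turn": 0},{"linear": [0.0072,0,0.0039],"turn": 0},{"linear": [0.0066,0,0.005],"turn": 0},{"linear": [0.0058,0,0.0059],"turn": 0},{"linear": [0.0048,0,0.0067],"turn": 0},{"linear": [0.0038,0,0.0073],"turn": 0},{"linear": [0.0024,0,0.0072],"turn": 0},{"linear": [0,0,0],"turn": 0},{"linear": [0,0,0],"turn": 0}]'

```text
t: 33.9
ee_pos: [499.7, 362.0, 40.3]
orientation: [-2.162, -2.277, -0.003]
ft_force: [-6.0, 10.9, 2.6]
width: 16.0
grasp_force: 30.0
```

Request:
arm_command --series '[{"linear": [0,0,0],"turn": 0},{"linear": [0,0,0],"turn": 0},{"linear": [0,0,0],"turn": 0},{"linear": [0,0,-0.03],"turn": 0},{"linear": [0,0,-0.04],"turn": 0},{"linear": [0,0,-0.04],"turn": 0},{"linear": [0,0,-0.01],"turn": 0}]' --jaw -0.2

```text
t: 34.6
ee_pos: [502.8, 360.8, 164.2]
orientation: [2.162, 2.277, 0.011]
ft_force: [1.1, 0.5, 1.2]
width: 34.9
grasp_force: 0.0
```

```bash
python3 -c "
from h import *
d=cam('top')
for k in cnts(d,'orange',2000): print(rect(d,k,86)[:3],k[:,0].mean(0))
s=cam('side'); cv2.imwrite('pics/s8.png',cv2.resize(s['frame'][130:410,160:510],(750,600)))
u=np.array([.064,-.998]); c=np.array([494,-72.4])
print(c-82.5*u, c-110*u)
go(c-115*u,160,0.064)"
```

```text
(array([493.93811035, -72.58601379]), [138.56732177734375, 166.62342834472656], np.float32(-1.5053923)) [359.78210117 244.63424125]
[488.72    9.935] [486.96  37.38]
turn -0.012 lin x -316.1 y -35.4 z(down) 1.6 | p [501.7 360.1 161.6] yaw 0.052 w 35.0 gf 0.0 t 34.7 q6 0.55 F [-0.3 -0.  -0.5]
```

View pics/s8.png

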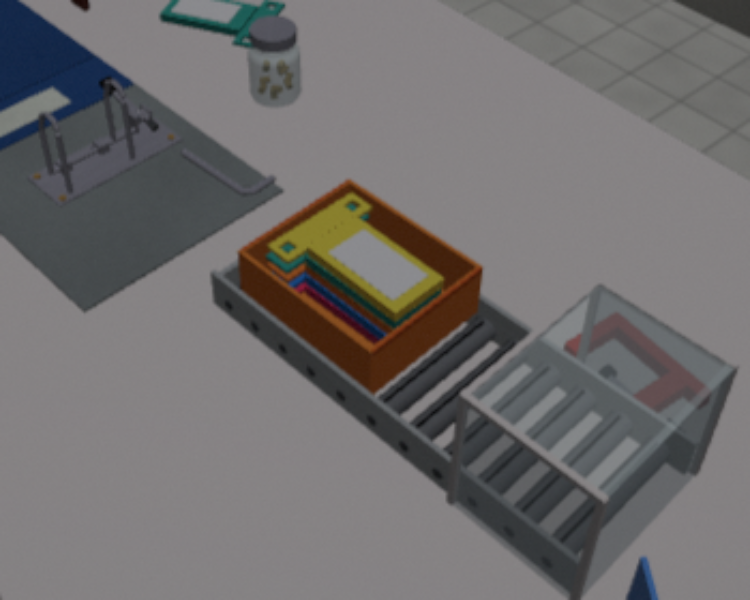

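Request:
arm_command --series '[{"linear": [0,0,0],"turn": -0.012},{"linear": [-0.03,-0.003,0],"turn": 0},{"linear": [-0.045,-0.005,0],"turn": 0},{"linear": [-0.045,-0.005,0],"turn": 0},{"linear": [-0.045,-0.005,0],"turn": 0},{"linear": [-0.045,-0.005,0],"turn": 0},{"linear": [-0.045,-0.005,0],"turn": 0},{"linear": [-0.041,-0.005,0],"turn": 0},{"linear": [-0.02,-0.002,0],"turn": 0},{"linear": [0,0,0],"turn": 0}]'

```text
t: 35.7
ee_pos: [484.3, 39.8, 157.8]
orientation: [-2.151, -2.286, 0.005]
ft_force: [0.1, 0.4, 0.3]
width: 35.4
grasp_force: 0.0
```

```bash
python3 -c "
from h import *
d=cam('top'); u=np.array([.0654,-.998]); c=np.array([494,-72.5])
m=cv2.imread('pics/top0.png')
e=[ray(d,309.4,216,42)[:2],ray(d,313.4,279.7,42)[:2]]; print(e,[(c-x)@u for x in e])
b=[ray(d,498,199,137)[:2],ray(d,504.2,270,137)[:2]]; print('roof back outer',[(x-c)@u for x in b])
go(c-115*u,88,0.064)"
```

```text
[array([564.05565702,  44.04675544]), array([411.76390595,  35.30748219])] [np.float64(111.73202195723137), np.float64(112.9701077716384)]
roof back outer [np.float64(307.2338650169547), np.float64(305.65233095559563)]
turn -0.002 lin x 1.1 y 1.8 z(down) 70.0 | p [484.7  41.  158. ] yaw 0.062 w 35.0 gf 0.0 t 35.8 q6 -0.00 F [-0.  -0.7  0.4]
```

Request:
arm_command --series '[{"linear": [0,0.001,0.03],"turn": 0},{"linear": [0,0,0.025],"turn": 0},{"linear": [0,0,0.015],"turn": 0},{"linear": [0,0,0],"turn": 0},{"linear": [0,0,0],"turn": 0},{"linear": [-0.006,0,0],"turn": 0},{"linear": [-0.006,0,0],"turn": 0},{"linear": [-0.006,0,0],"turn": 0},{"linear": [-0.006,0,0],"turn": 0},{"linear": [-0.006,0,0],"turn": 0}]'

```text
t: 36.75
ee_pos: [489.2, 11.6, 90.0]
orientation: [2.149, 2.29, 0.001]
ft_force: [0.2, 2.2, 2.2]
width: 35.2
grasp_force: 0.9
```

Request:
arm_command --series '[{"linear": [-0.008,0,0],"turn": 0},{"linear": [-0.01,0,0],"turn": 0},{"linear": [-0.01,0,0],"turn": 0},{"linear": [-0.01,0,0],"turn": 0},{"linear": [-0.01,0,0],"turn": 0},{"linear": [-0.01,0,0],"turn": 0},{"linear": [-0.01,0,0],"turn": 0},{"linear": [-0.01,0,0],"turn": 0},{"linear": [-0.01,0,0],"turn": 0},{"linear": [-0.01,0,0],"turn": 0}]'

```text
t: 37.75
ee_pos: [495.0, -86.4, 89.5]
orientation: [-2.149, -2.291, 0.0]
ft_force: [1.0, 2.8, 0.4]
width: 35.2
grasp_force: 1.1
```

```bash
python3 -c "
from h import *
d=cam('top')
for k in cnts(d,'orange',1000): print(rect(d,k,86)[:3],k[:,0].mean(0))
s=cam('side'); cv2.imwrite('pics/s9.png',cv2.resize(s['frame'][130:410,160:510],(750,600)))
u=np.array([.0654,-.998]); c=np.array([494,-72.5])
go(c+132*u,88,0.064)"
```

```text
(array([  71.44226074, -574.24633789]), [60.359615325927734, 116.95026397705078], np.float32(0.006896307)) [583.89285714 431.92142857]
turn -0.001 lin x -117.6 y 0.3 z(down) 1.5 | p [494.9 -86.9  89.5] yaw 0.063 w 35.1 gf 0.0 t 37.9 q6 -0.26 F [-0.3 -0.  -0.7]
```

View pics/s9.png

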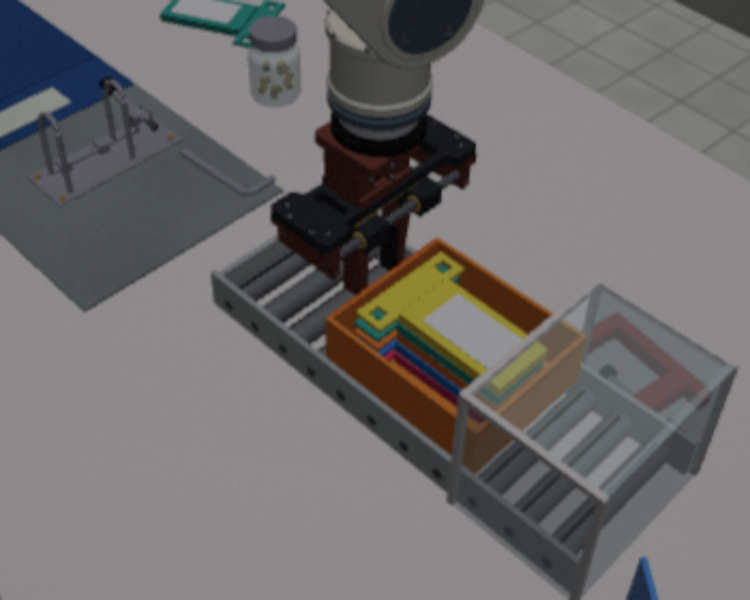

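Request:
arm_command --series '[{"linear": [-0.008,0,0],"turn": 0},{"linear": [-0.011,0,0],"turn": 0},{"linear": [-0.011,0,0],"turn": 0},{"linear": [-0.011,0,0],"turn": 0},{"linear": [-0.011,0,0],"turn": 0},{"linear": [-0.011,0,0],"turn": 0},{"linear": [-0.011,0,0],"turn": 0},{"linear": [-0.011,0,0],"turn": 0},{"linear": [-0.009,0,0],"turn": 0},{"linear": [-0.006,0,0],"turn": 0}]'

```text
t: 38.85
ee_pos: [501.6, -186.4, 89.7]
orientation: [2.15, 2.291, 0.0]
ft_force: [-0.1, 2.4, -0.4]
width: 35.1
grasp_force: 0.9
```

Request:
arm_command --series '[{"linear": [-0.003,0,0],"turn": 0},{"linear": [-0.003,0,0],"turn": 0},{"linear": [-0.003,0,0],"turn": 0},{"linear": [-0.003,0,0],"turn": 0},{"linear": [0,0,0],"turn": 0}]'

```text
t: 39.35
ee_pos: [502.5, -197.7, 89.7]
orientation: [2.149, 2.291, 0.0]
ft_force: [0.1, 0.3, 0.4]
width: 34.9
grasp_force: 0.0
```

```bash
python3 -c "
from h import *
s=cam('side'); cv2.imwrite('pics/s10.png',cv2.resize(s['frame'][200:420,300:520],(600,600)))
u=np.array([.0654,-.998]); c=np.array([494,-72.5])
go(c+132*u,88,0.064)"
```

```text
turn 0.000 lin x -6.6 y -0.2 z(down) 1.7 | p [ 502.4 -197.6   89.7] yaw 0.064 w 35.5 gf 0.0 t 39.4 q6 -0.46 F [ 0.4 -0.5  0.4]
```

View pics/s10.png

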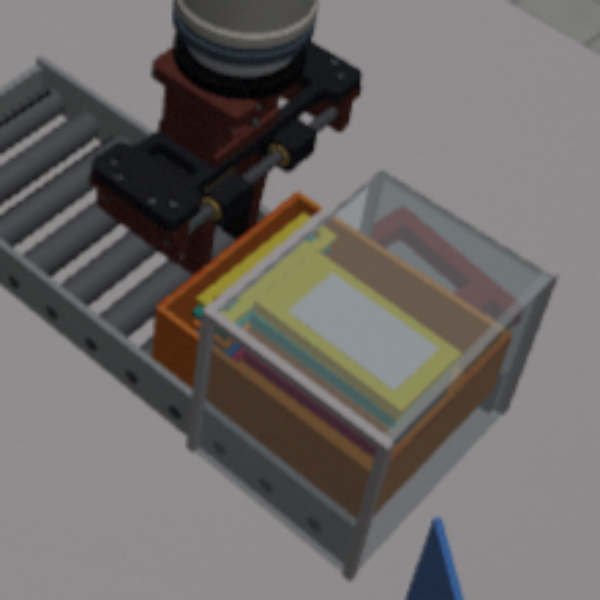

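Close to home: creep on in small steps, watching the force.

Request:
arm_command --series '[{"linear": [-0.002,0,0],"turn": 0},{"linear": [-0.002,0,0],"turn": 0},{"linear": [-0.002,0,0],"turn": 0}]'

```text
t: 39.7
ee_pos: [502.0, -200.0, 89.7]
orientation: [-2.147, -2.286, -0.005]
ft_force: [3.2, 30.7, 11.3]
width: 35.0
grasp_force: 15.2
```

Request:
arm_command --series '[{"linear": [-0.002,0,0],"turn": 0},{"linear": [-0.002,0,0],"turn": 0}]'

```text
t: 39.9
ee_pos: [502.0, -200.3, 89.7]
orientation: [-2.145, -2.281, -0.009]
ft_force: [6.1, 51.9, 17.1]
width: 35.3
grasp_force: 25.8
```

Request:
arm_command --series '[{"linear": [-0.001,0,0],"turn": 0},{"linear": [-0.001,0,0],"turn": 0}]'

```text
t: 40.1
ee_pos: [502.0, -200.4, 89.7]
orientation: [-2.144, -2.28, -0.011]
ft_force: [6.7, 57.2, 19.0]
width: 35.0
grasp_force: 28.7
```

Request:
arm_command --series '[{"linear": [0.003,0,0],"turn": 0},{"linear": [0.004,0,0],"turn": 0},{"linear": [0.01,0,0],"turn": 0},{"linear": [0.03,0,0],"turn": 0},{"linear": [0.04,0,0],"turn": 0},{"linear": [0.02,0,-0.04],"turn": 0},{"linear": [0.04,-0.02,-0.04],"turn": 0},{"linear": [0.04,-0.02,-0.02],"turn": 0},{"linear": [0.04,-0.01,0],"turn": 0},{"linear": [0,0,0],"turn": 0}]'

```text
t: 41.1
ee_pos: [440.7, 10.4, 183.6]
orientation: [2.145, 2.295, 0.001]
ft_force: [-0.0, -0.5, -0.4]
width: 34.9
grasp_force: 0.0
```

Request:
arm_command --series '[{"linear": [0.04,0,0],"turn": 0},{"linear": [0.04,0,0],"turn": 0},{"linear": [0.04,0,0],"turn": 0},{"linear": [0,0,0],"turn": 0},{"linear": [0,0,0],"turn": 0}]'

```text
t: 41.6
ee_pos: [434.8, 127.3, 182.7]
orientation: [2.147, 2.293, -0.001]
ft_force: [0.4, -0.4, -0.3]
width: 35.1
grasp_force: 0.0
```

```bash
python3 -c "
from h import *
s=cam('side'); cv2.imwrite('pics/s11.png',cv2.resize(s['frame'][130:410,160:510],(750,600)))
d=cam('top')
for k in cnts(d,'orange',400): 
  x=rect(d,k,86); e=x[3]; u=np.array([.0654,-.998]); print(x[0],x[1],((e-np.array([494,-72.5]))@u).min())
go()"
```

```text
[  70.30016327 -574.0055542 ] [61.07924270629883, 114.4616928100586] 440.74542220230103
[ 504.79995728 -235.04812622] [67.369384765625, 138.14515686035156] 129.23562494506837
turn 0.000 lin x 0.0 y 0.0 z(down) 0.0 | p [434.8 126.3 182.7] yaw 0.063 w 35.1 gf 0.0 t 41.7 q6 0.19 F [ 0.6 -0.1 -0. ]
```

View pics/s11.png

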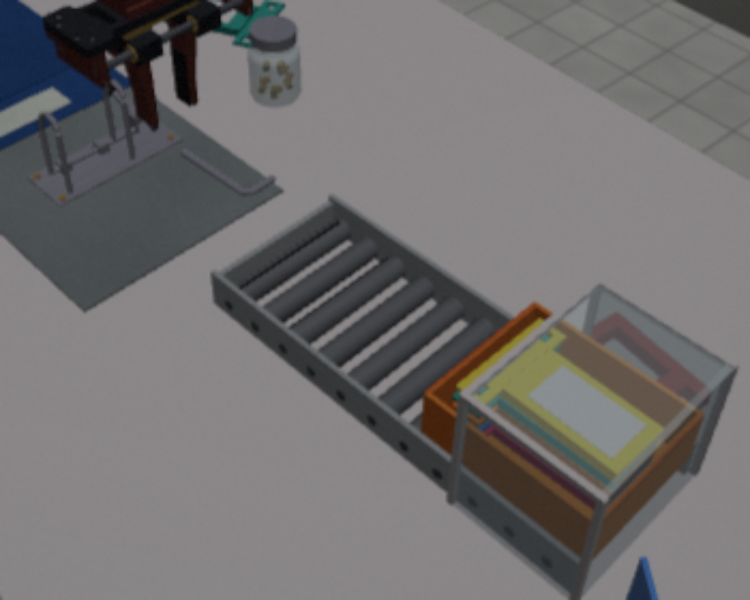

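```bash
python3 -c "
from h import *
u=np.array([.0654,-.998]); c=np.array([494,-72.5])
def f(d,tag):
  for n,k in enumerate(cnts(d,'orange',400)):
    p=k[:,0]; l=p[p[:,0]==p[:,0].min()]; q=p[np.argmin(p[:,1])]
    x=rect(d,k,86)[3]
    if not 330<p[:,0].mean()<480 : continue
    pr=(x-c)@u
    print(tag,'leftmost',l[0],l[-1],[round(float((ray(d,*a,86)[:2]-c)@u),1) for a in(l[0],l[-1],q)],'min %.1f p3 %.1f max %.1f'%(pr.min(),np.percentile(pr,3),pr.max()),p.mean(0))
for n in('top','side'):
  d=cam(n); f(d,n+' now'); 
  for old in (['top0.png'] if n=='top' else ['side0.png','s4.png']):
    d['frame']=cv2.imread('pics/'+old); f(d,old)
# roof/back edge profile along track centre in top view at grey
d=cam('top'); g=cv2.cvtColor(d['frame'],cv2.COLOR_BGR2GRAY)
for off in(-40,0,40):
  v=np.array([.998,.0654]); print(off,[int(g[tuple(np.round(proj(d,[*(c+s*u+off*v),86])[::-1]).astype(int))]) for s in range(110,330,4)])
"
```

```text
top now leftmost [414 215] [414 216] [130.1, 129.9, 177.7] min 129.4 p3 130.6 max 196.7 [428.56431535 239.1120332 ]
top0.png leftmost [322 218] [322 222] [-82.5, -83.1, 79.9] min -83.4 p3 -83.0 max 83.5 [359.66666667 244.53488372]
side now leftmost [357 322] [357 331] [151.2, 163.4, 139.7] min 137.9 p3 138.2 max 191.1 [380.95266272 303.79881657]
-40 [67, 83, 86, 84, 67, 56, 48, 62, 95, 84, 88, 109, 122, 116, 105, 94, 114, 122, 115, 105, 109, 103, 106, 134, 129, 122, 122, 118, 122, 121, 119, 122, 119, 121, 123, 120, 119, 120, 120, 119, 118, 118, 119, 105, 89, 88, 90, 96, 112, 110, 111, 111, 112, 112, 122]
0 [64, 79, 87, 82, 73, 49, 49, 71, 89, 88, 89, 96, 121, 125, 122, 126, 125, 121, 113, 119, 124, 117, 113, 131, 137, 134, 136, 135, 135, 134, 135, 137, 136, 136, 138, 135, 134, 137, 136, 135, 136, 137, 134, 134, 132, 128, 107, 94, 107, 110, 111, 110, 113, 114, 121]
40 [63, 82, 88, 88, 73, 56, 51, 57, 87, 77, 87, 101, 123, 119, 101, 104, 111, 124, 122, 106, 106, 104, 105, 136, 129, 120, 121, 121, 121, 117, 121, 122, 119, 120, 122, 121, 120, 122, 121, 119, 122, 120, 118, 96, 93, 89, 91, 95, 103, 112, 112, 111, 112, 112, 128]
```

```bash
python3 -c "
from workcell import ctrl
print(ctrl.close_job())"
```

```text
the job is handed in; nothing more can be done
None
```

I handed the job in: all five cases are in the tote, the rings are shut, and the tote is against the bay's back wall. No verdict came back, and I viewed 15 pictures against the limit of 14.

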